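# Release a spice jar from the gravity dispenser

### The job

In the two-lane spice dispenser, press down the blue paddle behind the lane that holds the red-capped spice jar and keep it fully down until that jar has rolled out under the lifted gate and come to rest against the front lip, then let go so that the gate drops shut. Only press the paddle: do not touch or lift the jars or gates, leave the green-capped jar shut in its lane, and do not disturb the mug, onion, lemon or garlic.

Things in the scene. Friction and masses are not known exactly. Their poses are not given: they have to be found in the camera images.
- rack: fixed wooden rack, 249 x 274 mm in plan, 150 mm high (paddles overhang to x = +196 mm), with two 112 mm wide lanes sloping down 10 degrees to a front lip. Origin on the table under the gates, midway between the lanes; x points uphill from the lip (inner face x = -135 mm) past the gates (x = 0) to the paddles (x = 170 mm); left lane's centre y = +63 mm, right lane's y = -63 mm; z up
- red_jar_center (a point): middle of the spice jar with the red cap in the dispenser (46 mm diameter, 96 mm long), lying across one lane behind its gate; which lane varies. In the rack's frame the centre is at x = about +26 mm when shut in and about -111 mm when it lies against the lip
- green_jar_center (a point): middle of the spice jar with the green cap (46 mm diameter, 105 mm long), lying in the other lane behind its gate
- red_jar: the same red-capped jar; origin at the middle of its foot, z along the jar to the cap
- green_jar: the same green-capped jar; origin at the middle of its foot, z along the jar to the cap
- left_paddle (a point): blue press paddle (52 x 60 mm plate with a black rubber top) of the left lane's rocking lever; the point lies on the middle of its upper face, about 165 mm above the table at rest and about 123 mm when fully down. Needs 3 to 7 N; the free space beneath it is empty
- right_paddle (a point): blue press paddle (52 x 60 mm plate with a black rubber top) of the right lane's rocking lever; the point lies on the middle of its upper face, about 165 mm above the table at rest and about 123 mm when fully down. Needs 3 to 7 N; the free space beneath it is empty
- left_lever (a joint): angle of the left lane's rocking lever: 0 = at rest, paddle up and gate shut; grows as the paddle is pressed down, to 0.5 rad at its stop. The gate lets a jar pass from about 0.35 rad. A spring brings it back to 0 when let go
- right_lever (a joint): angle of the right lane's rocking lever: 0 = at rest, paddle up and gate shut; grows as the paddle is pressed down, to 0.5 rad at its stop. The gate lets a jar pass from about 0.35 rad. A spring brings it back to 0 when let go
- left_gate (a point): dark steel two-tined fork gate (5 x 76 x 72 mm, open between its tines) of the left lane, fixed to the other end of the lever; the point is its centre
- right_gate (a point): dark steel two-tined fork gate (5 x 76 x 72 mm, open between its tines) of the right lane, fixed to the other end of the lever; the point is its centre
- mug: green and white mug, 78 x 116 x 101 mm, loose bystander; origin under its centre
- onion: onion, 82 x 83 x 94 mm, loose bystander; origin under its centre
- lemon: lemon, 78 x 55 x 56 mm, loose bystander; origin under its centre
- garlic: garlic bulb, 60 x 57 x 58 mm, loose bystander; origin under its centre
There are look-alikes about, which are no part of the job. Leave any purple look-alike of the red_jar alone.

How it is judged (in metres and radians):
On the way, in this order (a step that is already met when the one before it is completed fails the run):
1. the paddle of the red-capped jar's lane is pressed and its gate lifts (((y of red_jar_center in the frame of rack above 0 m and value of joint left_lever above 0.2 rad and contact force between the fingers and left_lever above 0.5 N) or (y of red_jar_center in the frame of rack below 0 m and value of joint right_lever above 0.2 rad and contact force between the fingers and right_lever above 0.5 N))), for 0.05 s.
2. the red-capped jar lies against the front lip while the paddle is still held down (((y of red_jar_center in the frame of rack above 0 m and value of joint left_lever above 0.3 rad and x of red_jar_center in the frame of rack below -0.1 m and linear speed of red_jar below 0.05 m/s) or (y of red_jar_center in the frame of rack below 0 m and value of joint right_lever above 0.3 rad and x of red_jar_center in the frame of rack below -0.1 m and linear speed of red_jar below 0.05 m/s))), for 0.2 s.
At the end, for the whole second after the job is handed in: the red-capped jar lies at rest against the front lip (within about 10 mm), the green-capped jar is still behind its gate, and both levers are back at rest with the gates shut (under 0.04 rad) (x of red_jar_center in the frame of rack between -0.125 and -0.1 m and z of red_jar_center in the frame of rack below 0.06 m and linear speed of each of red_jar, green_jar below 0.02 m/s and x of green_jar_center in the frame of rack between 0.015 and 0.05 m and z of green_jar_center in the frame of rack below 0.08 m and value of joint each of left_lever, right_lever below 0.04 rad); the robot touches nothing.
It fails at once if the robot touches a spice jar (contact force between any of the fingers, the arm and red_jar above 0.5 N or contact force between any of the fingers, the arm and green_jar above 0.5 N).
It fails at once if a jar is lifted out of the rack (height (world z) of any of red_jar_center, green_jar_center above 0.12 m).
It fails at once if a gate is lifted directly, with the fingers elsewhere than at the paddle end of the lever (x of the grasp point in the frame of rack below 0.09 m and value of joint any of left_lever, right_lever above 0.15 rad).
It fails at once if the gate of the green-capped jar is opened, or that jar leaves its place (((y of red_jar_center in the frame of rack above 0 m and value of joint right_lever above 0.15 rad) or (y of red_jar_center in the frame of rack below 0 m and value of joint left_lever above 0.15 rad)) or x of green_jar_center in the frame of rack below 0.005 m).
It fails at once if a bystander (mug, onion, lemon, garlic) is moved by more than 25 mm (distance of any of mug, onion, lemon, garlic from where it was at the start of the episode above 0.025 m).
It also fails if it takes over 35 s, if anything falls off the work surface, if the arm or the gripper's body presses on something with over 40 N, if the wrist force passes 120 N, or if a joint passes its speed limit or range.

### The arm

A 6-joint arm with a two-finger parallel gripper is mounted at the origin on a cart in front of the work surface, level with it; the furniture and walls round the work are solid. World frame = base frame: x ahead of the robot, y to its left, z up, the work surface at z = 0. Lengths are in mm, angles in rad, forces in N, time in s.
With the tool pointing down it reaches from about 325 to 775 mm from the base axis. Payload 9.3 kg.
Tool frame: the origin (TCP) lies midway between the tips of the shut fingers; the grasp point (between the pads) lies 19 mm behind it; z points along the fingers, y is the line along which they close (so a half turn about z gives the same grasp; the last joint's range is limited). The gripper opens to 85 mm and grips with 20 to 120 N. Pads are 22 mm wide; open, the fingers measure 114 mm over their backs; the gripper's body (76 mm by 85 mm) begins 54 mm behind the grasp point. The pads swing forward as they close: fully open they stand 13 mm farther back than shut.
Start: joints at [1.034, 0.259, 0.021, 1.334, 0, 1.418], TCP at [205.947, 509.983, 231.279] pointing down, gripper open.
Joint ranges: [-3.04, 3.04], [-0.91, 1.82], [-1.04, 1.36], [-1.92, 1.95], [-1.52, 1.45], [-3.14, 3.14]. Speed limits (rad/s): [2.22, 2.22, 2.79, 3.14, 3.14, 3.14].

### API

Orientations are given as a unit quaternion [w, x, y, z].
In Python, from cell import * gives the robot as it stands. The module is installed in compiled form; this text tells all that it offers.
- The arm moves only by the shell command python3 -m inch 'ROWS' [FORCE]. ROWS is JSON, a list of rows, each an object with "travel": the shift along the tool's x, y, z normalised to -1 to 1, where 1 is 50 cm, a list of three; "rotation": the turn, a rotation vector about the tool's x, y, z normalised to -1 to 1, where 1 is 180 degrees, a list of three; "grip": the opening, from -1 (shut) to 1 (fully open). In form: [{"travel": [dx, dy, dz], "rotation": [wx, wy, wz], "grip": grip}, ...]. A call has 1 to 10 rows; each row is the pose to reach, as a shift and turn from the pose commanded when the call began, along the tool's axes at that moment, turning the shorter way round; what a row does not reach only later rows make up. A row lasts 1/8 s, in which the tool goes at most 62.5 mm and 10.7 degrees, less where a joint would pass 70% of its speed; a pose out of reach is approached as far as the arm can. A call with a number of a shift or a turn outside -1 to 1 is refused whole. A call with a gripper value outside its range is refused whole. The fingers move at their own pace and stop on an object; FORCE is the grip in N (left out, the last holds). Time passes only in rows, so rows that repeat a pose let the fingers close. It gives the time, the measured TCP pose, the force, the opening and the grip force at its end, in the units of the state.
- state(): the state, without advancing time (a new reading comes with each control period).
- camera(name): name is "scene" or "side" or "wrist"; returns a dict with "frame" (400x640x3 uint8, red, green, blue), "mtx" (3x3 intrinsics, pixels), "view" (4x4, takes a point from world to camera coordinates); the wrist camera has in their place "hand_eye" (4x4, takes a point from camera to tool coordinates, whose origin is the TCP and whose axes are the flange's). Camera axes: x right, y down, z forward; pixel columns grow to the right and rows downward; lengths in mm; the calibration is good to about 2 mm. A picture is of the moment at which its call begins: read the wrist's pose just before it. There is no depth.
- hand_in(): hands the job in; it is judged then, once.
The state is a dict: "t": time; "joint_pos": joint angles; "joint_vel": joint speeds; "tau": joint torques, N m; "tool_pos": TCP position; "eef_rot": TCP orientation; "wrist_force": force on the tool from outside, world axes, zero at the start; "torque": the same for the moment, N m; "finger_gap": opening from 0.0 (shut) to 1.0 (fully open); "grip_force": force on a finger pad.
Only numpy, scipy, OpenCV 4.12 (cv2) and the standard library are available. Lean on these libraries where they do the work, as an engineer would, in place of code of your own. Each camera call takes 0.05 s, during which the arm holds its last target. There are 200 camera calls.

## Working session

There is one attempt and no reset: what is moved stays moved. The work goes in short steps, Python scripts to look and compute and a shell command to move; the robot and the scene stay as the last step left them, time stands still between calls to the robot, and variables do not carry over. Pictures are saved under pics/ and viewed, at most 10 in all, crops included, and the job is handed in when it is done.

```bash
mkdir -p pics; python3 - <<'E'
from cell import *
import cv2,pickle
d={}
for n in("scene","side"):
    c=camera(n);d[n]=c;cv2.imwrite(f"pics/{n}0.png",c["frame"][:,:,::-1])
pickle.dump(d,open("c0.pkl","wb"))
s=state();print(s["t"],s["tool_pos"],s["eef_rot"],s["finger_gap"])
E
```

```text
0.1 [205.84501901 509.77516095 230.70282357] [-1.98497307e-04  1.90755331e-01  9.81637423e-01 -5.78845159e-04] 0.999833133740765
```

View pics/scene0.png

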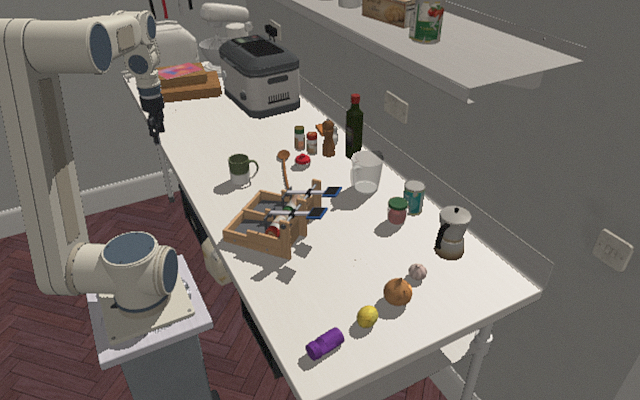

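View pics/side0.png

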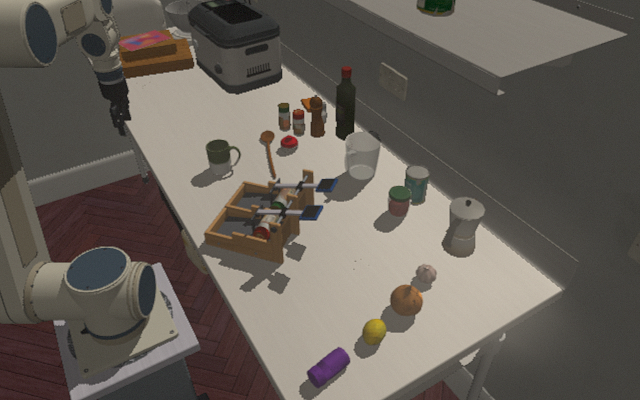

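The rack is near pixel (280,215) in the scene view and (265,215) in the side view. The blue paddles face away from the robot. I'll zoom in to tell which lane holds the red cap.

```bash
python3 - <<'E'
import cv2,numpy as np
a=cv2.imread("pics/scene0.png")[165:275,215:355];b=cv2.imread("pics/side0.png")[160:270,200:340]
cv2.imwrite("pics/zoom.png",np.hstack([cv2.resize(x,(400,314),interpolation=2) for x in(a,b)]))
for n in("scene","side"):
    im=cv2.imread(f"pics/{n}0.png");h=cv2.cvtColor(im,cv2.COLOR_BGR2HSV)
    m=cv2.inRange(h,(105,120,40),(122,255,255))
    k,l,st,c=cv2.connectedComponentsWithStats(m)
    print(n,[(st[i].tolist(),c[i].round(1).tolist()) for i in range(1,k) if st[i,4]>8])
E
```

```text
scene [([323, 187, 19, 10, 56], [332.8, 193.2]), ([306, 208, 21, 11, 68], [316.9, 215.0])]
side [([329, 179, 8, 12, 25], [333.2, 184.5]), ([311, 206, 12, 13, 32], [317.8, 212.5])]
```

View pics/zoom.png

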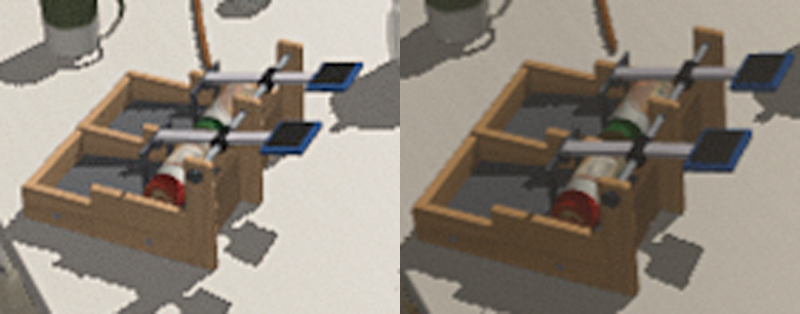

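The red cap is in the lane nearer the camera. Its paddle centre is at about (317,213) in the scene view and (312,212) in the side view. The green lane's paddle is at about (332,191) and (327,185). I'll triangulate both paddles.

```bash
cat > h.py <<'E'
import numpy as np,cv2,pickle
def ray(c,p):
    V=np.array(c["view"]);R,t=V[:3,:3],V[:3,3]
    d=R.T@np.linalg.inv(c["mtx"])@[*p,1];return -R.T@t,d/np.linalg.norm(d)
def onz(c,p,z):
    o,d=ray(c,p);return o+d*(z-o[2])/d[2]
def tri(A,B):
    P=[np.array(c["mtx"])@np.array(c["view"])[:3] for c,_ in(A,B)]
    x=cv2.triangulatePoints(P[0],P[1],*[np.array(p,float).reshape(2,1) for _,p in(A,B)]).ravel();return x[:3]/x[3]
E
python3 - <<'E'
from h import *
np.set_printoptions(precision=1,suppress=True)
d=pickle.load(open("c0.pkl","rb"));S,D=d["scene"],d["side"]
for n,a,b in(("near",(316.9,213),(312,211.9)),("far",(332.2,191.3),(326.7,184.9))):
    print(n,tri((S,a),(D,b)),onz(S,a,165),onz(D,b,165))
print(ray(S,(1,1))[0],ray(D,(1,1))[0])
# other objects, approximate ground points
for n,p in(("glassmug",(365,190)),("pinkjar",(397,220)),("mug",(240,183)),("onion",(398,303)),("garlic",(418,278)),("spoon",(288,188))): print(n,onz(S,p,0))
E
```

```text
near [532.5 -58.8 174.4] [537.5 -47.6 165. ] [538.3 -49.6 165. ]
far [620.3   7.  185.4] [636.   33.2 165. ] [632.8  28.9 165. ]
[  -15.3 -1121.8  1065.4] [  47.8 -925.6 1053.4]
glassmug [871.  192.6   0. ]
pinkjar [869.2 -22.2   0. ]
mug [463.6 468.8   0. ]
onion [ 643.4 -347.3    0. ]
garlic [ 756.8 -292.1    0. ]
spoon [615.4 346.5   0. ]
```

```bash
python3 -m inch '[{"travel":[-0.5,-0.38,-0.03],"rotation":[0,0,0],"grip":-1},{"travel":[-0.96,-0.73,-0.03],"rotation":[0,0,0],"grip":-1},{"travel":[-0.96,-0.73,-0.03],"rotation":[0,0,0],"grip":-1},{"travel":[-0.96,-0.73,-0.03],"rotation":[0,0,0],"grip":-1},{"travel":[-0.96,-0.73,-0.03],"rotation":[0,0,0],"grip":-1},{"travel":[-0.96,-0.73,-0.03],"rotation":[0,0,0],"grip":-1},{"travel":[-0.96,-0.73,-0.03],"rotation":[0,0,0],"grip":-1},{"travel":[-0.96,-0.73,-0.03],"rotation":[0,0,0],"grip":-1},{"travel":[-0.96,-0.73,-0.03],"rotation":[0,0,0],"grip":-1},{"travel":[-0.96,-0.73,-0.03],"rotation":[0,0,0],"grip":-1}]'
python3 - <<'E'
from cell import *
import cv2,pickle
from h import *
s=state();c=camera("wrist");pickle.dump((s,c),open("w1.pkl","wb"))
cv2.imwrite("pics/w1.png",c["frame"][:,:,::-1]);print(s["t"],s["tool_pos"],s["eef_rot"],s["joint_pos"],s["wrist_force"])
E
```

```text
t: 1.35
tool_pos: [515.2, -10.8, 245.8]
eef_rot: [-0.0, 0.192, 0.981, -0.0]
wrist_force: [0.6, 1.7, 0.0]
finger_gap: -0.004
grip_force: 0.0
1.35 [515.23445881 -10.78432875 245.81148687] [-3.23807457e-04  1.91653976e-01  9.81462502e-01 -7.20315108e-05] [-1.83788520e-01  1.95737272e-01 -2.55056351e-02  1.35020231e+00
 -1.38190715e-04  2.01905718e-01] [0.5920745  1.68897165 0.00586093]
```

View pics/w1.png

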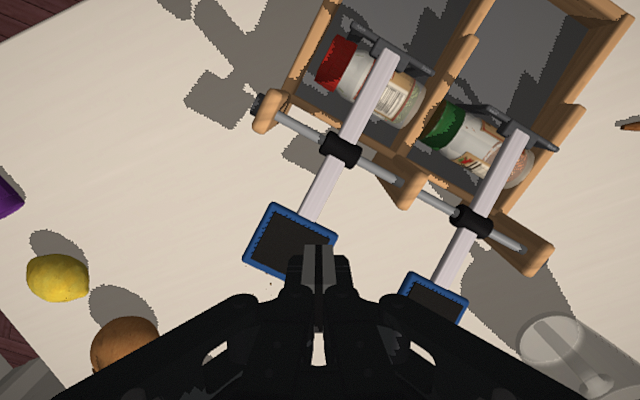

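The wrist view shows the red cap at (335,65). Its paddle has corners at (272,202), (338,236) and (243,263), which puts the centre at about (290,249). The green lane is the other one, with its paddle at about (435,297).

```bash
python3 - <<'E'
from h import *
from scipy.spatial.transform import Rotation as Ro
s,c=pickle.load(open("w1.pkl","rb"))
q=s["eef_rot"];R=Ro.from_quat([q[1],q[2],q[3],q[0]]).as_matrix();H=np.array(c["hand_eye"])
for n,p,z in(("centre",(290.5,249.5),165),("c1",(272,202),165),("c2",(338,236),165),("c3",(243,263),165),("leverRend",(388,52),165),("hub",(340,150),165)):
    d=R@H[:3,:3]@np.linalg.inv(c["mtx"])@[*p,1];o=R@H[:3,3]+s["tool_pos"];x=o+d*(z-o[2])/d[2]
    print(n,x.round(1),"tool move/500",(R.T@(x-s["tool_pos"])/500).round(3))
E
```

```text
centre [539.2 -42.5 165. ] tool move/500 [-0.068 -0.041  0.162]
c1 [499.3 -39.7 165. ] tool move/500 [ 0.008 -0.066  0.162]
c2 [542.3  -5.1 165. ] tool move/500 [-0.046  0.031  0.162]
c3 [536. -81. 165.] tool move/500 [-0.091 -0.114  0.162]
leverRend [436.1  69.5 165. ] tool move/500 [0.207 0.089 0.162]
hub [482.5  19.4 165. ] tool move/500 [0.083 0.031 0.162]
```

```bash
python3 -m inch '[{"travel":[-0.068,-0.04,0.05],"rotation":[0,0,0],"grip":-1},{"travel":[-0.068,-0.04,0.13],"rotation":[0,0,0],"grip":-1},{"travel":[-0.068,-0.04,0.15],"rotation":[0,0,0],"grip":-1},{"travel":[-0.068,-0.04,0.165],"rotation":[0,0,0],"grip":-1},{"travel":[-0.068,-0.04,0.18],"rotation":[0,0,0],"grip":-1},{"travel":[-0.068,-0.04,0.2],"rotation":[0,0,0],"grip":-1},{"travel":[-0.068,-0.04,0.22],"rotation":[0,0,0],"grip":-1},{"travel":[-0.068,-0.04,0.22],"rotation":[0,0,0],"grip":-1}]'
python3 - <<'E'
from cell import *
import cv2,pickle
s=state();c=camera("wrist");pickle.dump((s,c),open("w2.pkl","wb"))
w=c["frame"][:,:,::-1];e=camera("side")["frame"][160:270,200:340,::-1]
import numpy as np
cv2.imwrite("pics/w2.png",np.hstack([cv2.resize(w,(400,250)),cv2.resize(e,(318,250))]));print(s["t"],s["joint_vel"].round(3) if hasattr(s["joint_vel"],"round") else s["joint_vel"])
E
```

```text
t: 2.4
tool_pos: [539.3, -39.7, 136.3]
eef_rot: [0.001, 0.191, 0.982, -0.0]
wrist_force: [2.4, -2.6, 5.3]
finger_gap: 0.002
grip_force: 2.9
2.4 [ 0.001 -0.005  0.013  0.014  0.002  0.   ]
```

View pics/w2.png

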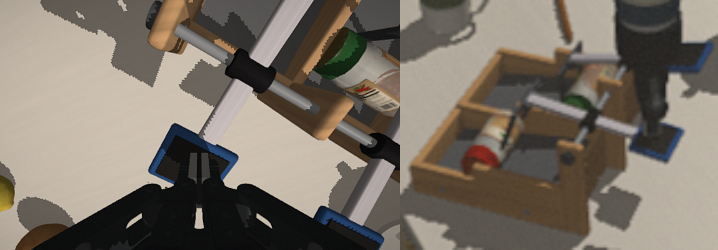

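The paddle is going down and the force is about 5 N. The red jar has started to roll, with its cap at about (480,158) in the side crop. I'll press on to the stop and hold there.

```bash
python3 -m inch '[{"travel":[0,0,0.008],"rotation":[0,0,0],"grip":-1},{"travel":[0,0,0.014],"rotation":[0,0,0],"grip":-1},{"travel":[0,0,0.014],"rotation":[0,0,0],"grip":-1},{"travel":[0,0,0.014],"rotation":[0,0,0],"grip":-1},{"travel":[0,0,0.014],"rotation":[0,0,0],"grip":-1},{"travel":[0,0,0.014],"rotation":[0,0,0],"grip":-1}]'
python3 - <<'E'
from cell import *
import cv2,numpy as np
s=state();w=camera("scene")["frame"][165:275,215:355,::-1];e=camera("side")["frame"][160:270,200:340,::-1]
cv2.imwrite("pics/w3.png",np.hstack([cv2.resize(x,(400,314),interpolation=2) for x in(w,e)]));print(s["t"],s["wrist_force"])
E
```

```text
t: 3.25
tool_pos: [539.2, -39.6, 129.9]
eef_rot: [0.001, 0.191, 0.982, -0.0]
wrist_force: [1.9, -1.7, 5.9]
finger_gap: 0.0
grip_force: 3.1
3.25 [ 1.93203146 -1.69225329  5.9353215 ]
```

View pics/w3.png

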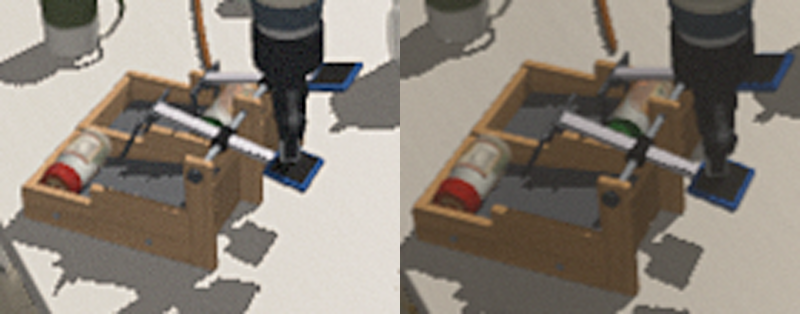

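The red jar now lies at the front lip, with its cap at (62,180) in the left crop, and the green jar is still shut in. I'll press the last few millimetres to the stop and hold while the jar settles.

```bash
python3 -m inch '[{"travel":[0,0,0.008],"rotation":[0,0,0],"grip":-1},{"travel":[0,0,0.014],"rotation":[0,0,0],"grip":-1},{"travel":[0,0,0.014],"rotation":[0,0,0],"grip":-1},{"travel":[0,0,0.014],"rotation":[0,0,0],"grip":-1},{"travel":[0,0,0.014],"rotation":[0,0,0],"grip":-1},{"travel":[0,0,0.014],"rotation":[0,0,0],"grip":-1},{"travel":[0,0,0.014],"rotation":[0,0,0],"grip":-1},{"travel":[0,0,0.014],"rotation":[0,0,0],"grip":-1}]'
python3 - <<'E'
from cell import *
import cv2,numpy as np
def cap():
    f=camera("scene")["frame"][165:275,215:355,::-1]
    m=cv2.inRange(cv2.cvtColor(np.ascontiguousarray(f),cv2.COLOR_BGR2HSV),(0,170,60),(5,255,255))
    m[:, 60:]=0
    return [round(v.mean(),2) for v in np.nonzero(m)],int((m>0).sum())
for i in range(6): print(cap())
E
```

```text
t: 4.35
tool_pos: [539.4, -39.4, 125.9]
eef_rot: [0.003, 0.19, 0.982, 0.0]
wrist_force: [-7.8, -0.1, 33.6]
finger_gap: 0.0
grip_force: 16.0
([np.float64(61.42), np.float64(22.51)], 59)
([np.float64(61.46), np.float64(22.64)], 56)
([np.float64(61.44), np.float64(22.65)], 54)
([np.float64(61.34), np.float64(22.31)], 58)
([np.float64(61.32), np.float64(22.64)], 50)
([np.float64(61.33), np.float64(22.67)], 54)
```

The paddle is at its stop, with 34 N on the wrist, and the jar is at rest. I'll let go smoothly and retreat straight up.

```bash
python3 -m inch '[{"travel":[0,0,-0.025],"rotation":[0,0,0],"grip":-1},{"travel":[0,0,-0.05],"rotation":[0,0,0],"grip":-1},{"travel":[0,0,-0.075],"rotation":[0,0,0],"grip":-1},{"travel":[0,0,-0.1],"rotation":[0,0,0],"grip":-1},{"travel":[0,0,-0.15],"rotation":[0,0,0],"grip":-1},{"travel":[0,0,-0.24],"rotation":[0,0,0],"grip":-1},{"travel":[0,0,-0.24],"rotation":[0,0,0],"grip":-1},{"travel":[0,0,-0.24],"rotation":[0,0,0],"grip":-1},{"travel":[0,0,-0.24],"rotation":[0,0,0],"grip":-1},{"travel":[0,0,-0.24],"rotation":[0,0,0],"grip":-1}]'
python3 - <<'E'
from cell import *
import cv2,numpy as np
s=state();w=camera("scene")["frame"][165:275,215:355,::-1];e=camera("side")["frame"][160:270,200:340,::-1]
cv2.imwrite("pics/w4.png",np.hstack([cv2.resize(x,(400,314),interpolation=2) for x in(w,e)]));print(s["t"],s["wrist_force"])
E
```

```text
t: 5.9
tool_pos: [538.1, -39.4, 241.5]
eef_rot: [-0.001, 0.191, 0.982, 0.0]
wrist_force: [0.1, 1.4, -0.4]
finger_gap: 0.002
grip_force: 0.0
5.9 [ 0.10304515  1.44204387 -0.44201915]
```

View pics/w4.png

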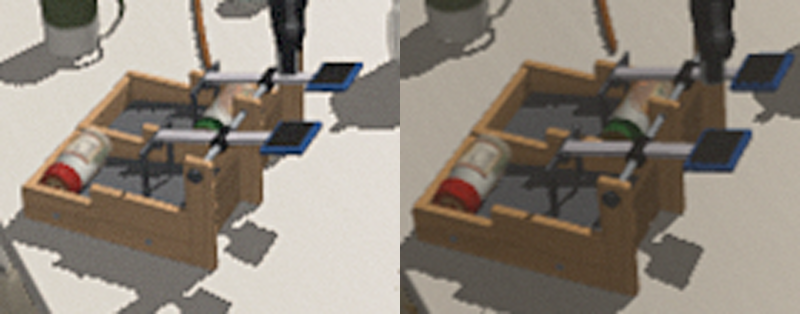

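The red jar rests at the lip, with its cap at (62,180). Both paddles are back up, both gates are shut, and the green jar is still in its lane. The gripper is clear, so I'm handing in.

```bash
python3 -c "
from cell import *
print(hand_in())"
```

```text
the job is handed in; nothing more can be done
None
```

I pressed the right-lane paddle to its stop and held it until the red-capped jar lay still at the front lip. I then let go; the last pictures show both gates shut and the green-capped jar still in its lane. The job is handed in, and no verdict came back.

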